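# Ready the bead tweezers over the opened glaze-bead pot

## Task

Unscrew the blue bead pot's captive cap and swing it aside on its arm until the mouth is clear, then lift the sprung tweezers from their wooden rest. Squeeze them so that the blade lying over the white gauge tongue rests centred on its green band (tip gap 16 mm) and hold both tips down inside the open mouth, about 12 mm below the rim, without touching the pot. Finish while still holding them there in the gripper with that gap steady; leave the other wares and jars where they stand.

Things in the scene. Friction and masses are not known exactly. Their poses are not given: they have to be found in the camera images.
- mouth (a point): centre of the round mouth of the blue ceramic bead pot, at rim height, 75 mm above the table; z up. Inner diameter of the neck 50 mm, outer 60 mm, belly 84 mm; inner floor 57 mm below the rim. The pot is fixed on a wooden board (150 x 100 x 10 mm); its local x axis points from the mouth to the swing arm's post, on the far side from the robot as a rule
- pivot (a point): the vertical axis of the swing arm's steel post beside the pot, at rim height, 62 mm from the mouth's centre. Post, arm and collar stand at most 7 mm above the rim (16 mm with the cap screwed up)
- knob (a point): centre of the round black ribbed knob on the brass cap (moves with the cap): 38 mm diameter, 28 mm tall, so its top is 14 mm above this point and the brass disc (62 mm diameter, 8 mm thick) 14 mm below it. Any grip direction from above serves
- cap (a joint): turn of the screw cap, rad: 0 screwed down, up to 1.5 unscrewed. It grows counterclockwise seen from above; the cap and knob rise 6 mm per rad. Its plug reaches 6 mm into the neck, so the arm is free to swing from about 1.0 rad; about 0.06 N m of friction, stays where left
- swing (a joint): swing of the arm that carries the cap, rad, about the vertical axis at pivot: 0 over the mouth, up to 2.0 aside, growing counterclockwise seen from above; the cap turns with the arm as it travels. The mouth is clear of the cap beyond 1.0. About 0.06 N m of friction, stays where left
- tweezers: sprung steel tweezers lying level on two wooden rails, 75 g. Origin: midway between the open blades at the gripping place (orange patches), at the blades' lower edge, 70 mm above the table at the start. x towards the tips, y from blade B to blade A, z up (the frame is fixed to blade A, 0.0775 rad off its length). Pivot at the spring end, 90 mm behind the origin. Blades 14 mm tall, 4 mm thick
- squeeze (a joint): turn of blade B towards blade A, rad: 0 open (tip gap 43 mm, width over the blades at the gripping place 38 mm), 0.155 at the mark (gap 16 mm, width 24 mm, blades parallel), 0.24 shut: the gap changes about twice as much as the width. Spring 3 N m/rad: 3.5 N at the gripping place to begin to close, 8.5 N at the mark, 11 N shut; springs open when let go
- tip_a (a point): inner face of the red tip of blade A, at its lower end: 86 mm ahead of the gripping place the blades bend straight down and end 40 mm below their lower edge
- tip_b (a point): inner face of the red tip of blade B, at its lower end; the tip gap is the distance between tip_a and tip_b
- rest: fixed wooden rest of the tweezers, 150 x 90 mm board 10 mm thick; two rails across it with tops 70 mm above the table, at 66 to 78 mm behind and 38 to 48 mm ahead of its origin (which lies under the tweezers' origin), 60 and 68 mm long, with lugs 6 mm high at the sides; x axis along the tweezers
- bowl: bystander: green bowl, 80 mm wide, 38 mm tall; origin under its centre
- brush: bystander: brush lying flat; origin under its middle
- planter: bystander: terracotta pot, 90 mm wide, 85 mm tall; origin under its centre
- mug: bystander: amber mug, 76 mm wide, 85 mm tall; origin under its centre
- glaze: bystander: white closed jar, 64 mm wide, 85 mm tall; origin under its centre
- stain: bystander: blue closed jar, 52 mm wide, 80 mm tall; origin under its centre
- gauge (a point): centre of the 9 mm wide green band on the white gauge tongue, which is fixed to blade A, 66 mm ahead of the origin, and passes under blade B; with the tips at the mark blade B lies centred on the band, green showing on both sides
- trimmer: bystander: spatula lying flat, 160 mm long, handle towards the robot; origin under its middle
Things that resemble listed ones, but are neither listed nor needed, are in the scene too. Leave any pink or turquoise look-alike of the rest alone.

How it is judged (in metres and radians):
On the way, in this order (a step that is already met when the one before it is completed fails the run):
1. the cap is unscrewed by at least 0.9 rad (value of joint cap above 0.9 rad), for 0.1 s.
2. the cap is swung aside, clear of the mouth (over 1.0 rad) (value of joint swing above 1 rad), for 0.2 s.
3. the tweezers are lifted off their rest in the gripper, 20 mm or more (height (world z) of tweezers above 0.09 m and contact force between tweezers and rest below 0.05 N and contact force between tweezers and the fingers above 1 N), for 0.2 s.
At the end, for the whole second after the job is handed in: The cap is still swung aside (over 1.0 rad); the gripper holds the tweezers (over 2 N), still, with the tip gap between 13 and 19 mm, both tips 4 to 28 mm below the rim and within 24 mm of the mouth's axis, not touching the pot; all this through the last second (value of joint swing above 1 rad and distance between tip_a and tip_b between 0.013 and 0.019 m and horizontal distance between each of tip_a, tip_b and mouth below 0.024 m and z of tip_a in the frame of mouth between -0.028 and -0.004 m and z of tip_b in the frame of mouth between -0.028 and -0.004 m and velocity of joint squeeze between -0.05 and 0.05 rad/s and linear speed of tweezers below 0.02 m/s and contact force between tweezers and the fingers above 2 N and contact force between tweezers and pot below 0.3 N); the arm keeps its last pose, push and grip.
It fails at once if a bystander is shoved by more than 30 mm or knocked over (distance of any of bowl, brush, planter, mug, glaze, stain, trimmer from where it was at the start of the episode above 0.03 m or angle between any of planter, mug, glaze, stain, bowl's own z axis and vertical above 0.5 rad).
It also fails if it takes over 58 s, if anything falls off the work surface, if the arm or the gripper's body presses on something with over 40 N, if the wrist force passes 120 N, or if a joint passes its speed limit or range.

## Robot

A 6-joint arm with a two-finger parallel gripper is mounted at the origin on the work surface. World frame = base frame: x ahead of the robot, y to its left, z up, the work surface at z = 0. Lengths are in mm, angles in rad, forces in N, time in s.
With the tool pointing down it reaches from about 350 to 875 mm from the base axis. Payload 4.2 kg.
Tool frame: the origin (TCP) lies on the centre line of the jaws, within the pads' length; the fingertips stand 22 mm ahead of it and the grasp point (between the pads) lies 3 mm ahead of it (arm.nose_length is the distance from the TCP to the fingertips, in mm); z points along the fingers, x is the direction in which the jaws open and shut, and the axes are right-handed (so a half turn about z gives the same grasp; the last joint's range is limited). The gripper opens to 85 mm and grips with 20 to 120 N. Pads are 22 mm wide; open, the fingers measure 114 mm over their backs; the gripper's body (76 mm by 85 mm) begins 54 mm behind the grasp point. The pads swing forward as they close: fully open they stand 13 mm farther back than shut.
Start: joints at [-0.92, 0.385, 0.008, 0, -1.194, -0.259], TCP at [238.671, -577.612, 253.312] pointing down, gripper open.
Joint ranges: [-3.14, 3.14], [-1.21, 2.06], [-1.07, 1.41], [-3.16, 2.05], [-2.99, -0.16], [-3.1, 3.1]. Speed limits (rad/s): [2.79, 2.79, 3.14, 3.14, 3.14, 3.14].

## Interface

Orientations are given as a unit quaternion [x, y, z, w].
In Python, from bench import telemetry, get_image, workorder, nets, arm gives the robot as it stands.
- The arm moves only by the tool apply_moves, never from a script. Its argument "steps" is a list of rows, each an object with "hand": the opening, from 0 (shut) to 1 (fully open); "xyz": the shift along the tool's x, y, z in cm, a list of three; "delta_rot": the turn, a rotation vector about the tool's x, y, z in rad, a list of three. In form: [{"hand": hand, "xyz": [x, y, z], "delta_rot": [wx, wy, wz]}, ...]. A call has 1 to 12 rows; each row is the pose to reach, as a shift and turn from the pose commanded when the call began, along the tool's axes at that moment; what a row does not reach only later rows make up. A row lasts 1/12 s, in which the tool goes at most 41.7 mm and 7.16 degrees, less where a joint would pass 70% of its speed; a pose out of reach is approached as far as the arm can. A call with a gripper value outside its range is refused whole. The fingers move at their own pace and stop on an object; the grip force is fixed at half the most. Time passes only in rows, so rows that repeat a pose let the fingers close. It gives the time, the measured TCP pose, the force and the opening at its end, in the units of the state.
- telemetry.read_state(): the state, without advancing time (a new reading comes with each control period).
- get_image(name): name is "side" or "top"; returns a dict with "frame" (384x512x3 uint8, blue, green, red), "fx", "fy", "cx", "cy" (pixels), "origin" and "orientation" of the camera in the world. Camera axes: x right, y down, z forward; pixel columns grow to the right and rows downward; lengths in mm; the calibration is good to about 2 mm. A picture is of the moment at which its call begins. There is no depth.
- workorder.job_done(): hands the job in, once; it reports no verdict.
Trained networks look in a picture, given as the dict that the camera call returned (one of the last four; its "shot" number tells which), for a name from the list of things; names that differ only in an ending like _2 or _b are one class to them, and where a whole thing is asked for, a point or a joint stands for the part that bears it (a point fixed in the world has none). Each returns a list of dicts, best first, with "confidence" (0 to 1); they miss things now and then, are a little off and sometimes report something else, mostly with a low value. They report only what shows in the picture. A call takes as long as a camera call. They do not tell look-alikes from the thing itself.
- nets.recognise(picture, label): "xyz" ([x, y, z] in mm, in world coordinates, good to about 4 mm: the middle of the surface that is visible of it).
- nets.outline_of(picture, label): "pixels" (384x512 bool, what is visible of it).
- nets.pinpoint(picture, label): "xyz" ([x, y, z] in mm, in world coordinates, good to about 4 mm: a listed point, or the origin of a listed thing).
The state is a dict: "clock": time; "joints": joint angles; "joint_vel": joint speeds; "joint_efforts": joint torques, N m; "position": TCP position; "ee_rot": TCP orientation; "contact_force": force on the tool from outside, world axes, zero at the start; "wrist_torque": the same for the moment, N m; "gripper_width": finger opening in mm.
Only numpy, scipy, OpenCV 4.12 (cv2) and the standard library are available. Lean on these libraries where they do the work, as an engineer would, in place of code of your own. Each camera call takes 0.05 s, during which the arm holds its last target.

## Working session

There is one attempt and no reset: what is moved stays moved. The work goes in short steps, Python scripts to look and compute and a tool call to move; the robot and the scene stay as the last step left them, time stands still between calls to the robot, and variables do not carry over. Pictures are saved under pics/ and viewed, and the job is handed in when it is done.

Besides the shell and the picture viewer there is one more tool, called after "Emit:" as name(argument=value, ...) on one line, values as JSON. apply_moves: Moves the arm, as the interface text tells. Its arguments: {"type":"object","properties":{"steps":{"type":"array"}},"required":["steps"]}

```bash
mkdir -p pics; ls
python3 - <<'E'
from bench import telemetry,get_image,nets,arm
import cv2
print(telemetry.read_state()); print([a for a in dir(arm) if a[0]!='_'])
for n in("top","side"):
    p=get_image(n); cv2.imwrite(f"pics/{n}0.png",p["frame"]); print(n,p["origin"],p["orientation"],p["fx"],p["cx"],p["cy"])
    for l in("mouth","pivot","knob","tweezers","tip_a","tip_b","gauge","rest","bowl","planter","mug","glaze","stain","brush","trimmer"):
        print(l,[([round(v) for v in d["xyz"]],round(d["confidence"],2)) for d in nets.pinpoint(p,l)][:3])
E
```

```text
pics
{'clock': 0.0, 'joints': array([-9.20393652e-01,  3.85571811e-01,  6.62892257e-03, -5.04718023e-04,
       -1.19401788e+00, -2.58551034e-01]), 'joint_vel': array([ 0.00018239, -0.00036059, -0.00021441, -0.0029241 ,  0.00094209,
        0.00178698]), 'joint_efforts': array([-1.24023518e-03, -3.92288411e+01,  1.88397878e+01,  4.18621480e+00,
       -4.73655018e-03, -1.70327394e-05]), 'position': array([ 238.47351784, -577.13190768,  252.21269658]), 'ee_rot': array([ 5.55999541e-01,  8.31181860e-01,  5.73459206e-04, -9.47291262e-04]), 'contact_force': array([-0.1550978 ,  0.72522339, -0.38366407]), 'wrist_torque': array([-0.00187274, -0.05017044,  0.01558437]), 'gripper_width': 85.42240844649218}
['IKError', 'nose_length']
top [ 246.51729091   13.29671092 1297.22612211] [-0.68055806  0.72558964 -0.07437714  0.06948702] 350.95741052777504 251.7289366612744 189.0672224886592
mouth [([502, 190, 75], 0.66)]
pivot [([557, 170, 75], 0.89), ([545, -190, 70], 0.47)]
knob []
tweezers [([548, -191, 66], 0.64)]
tip_a [([624, -140, 26], 0.83), ([633, -179, 32], 0.55)]
tip_b [([624, -140, 26], 
[... 669 characters left out ...]
[504, 188, 96], 0.9), ([549, -187, -1], 0.52)]
tweezers [([553, -184, 73], 0.71)]
tip_a [([617, -138, 33], 0.76), ([630, -185, 31], 0.56), ([370, 423, -3], 0.3)]
tip_b [([617, -138, 33], 0.76), ([630, -185, 31], 0.56), ([370, 423, -3], 0.3)]
gauge [([616, -164, 69], 0.6)]
rest [([226, -370, 0], 0.87), ([549, -189, 0], 0.79), ([762, 179, 2], 0.77)]
bowl [([533, 13, -1], 0.56)]
planter [([683, 401, -2], 0.71), ([371, 423, 1], 0.7), ([412, 1, -4], 0.57)]
mug [([391, -418, 0], 0.59), ([634, -183, 30], 0.42)]
glaze [([685, 396, -4], 0.63), ([369, 418, -1], 0.56), ([724, -3, 4], 0.18)]
stain [([660, -383, -2], 0.69), ([370, 420, 2], 0.17)]
brush [([722, -4, 4], 0.56)]
trimmer [([412, 5, 0], 0.91)]
```

View pics/top0.png

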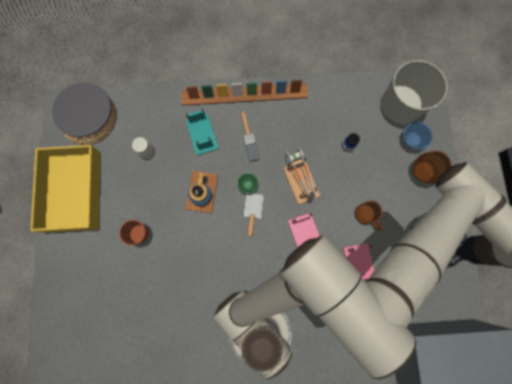

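View pics/side0.png

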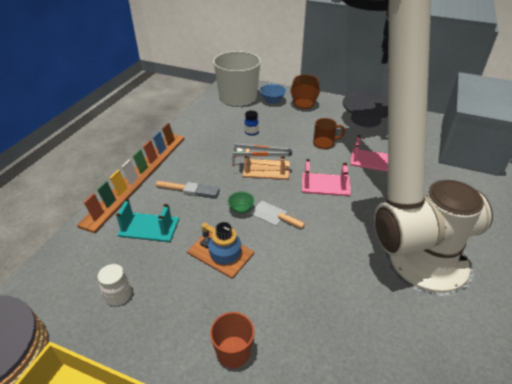

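```bash
cat > h.py <<'E'
import numpy as np,cv2
from scipy.spatial.transform import Rotation as R
def proj(p,X):
    c=R.from_quat(p["orientation"]).inv().apply(np.array(X,float)-p["origin"])
    return p["fx"]*c[0]/c[2]+p["cx"],p["fy"]*c[1]/c[2]+p["cy"]
def back(p,u,v,z):
    d=R.from_quat(p["orientation"]).apply([(u-p["cx"])/p["fx"],(v-p["cy"])/p["fy"],1])
    return np.array(p["origin"])+d*(z-p["origin"][2])/d[2]
def crop(p,u,v,w,name,s=8,pts=()):
    f=cv2.resize(p["frame"],None,fx=s,fy=s,interpolation=cv2.INTER_CUBIC)
    for X in pts:
        a,b=proj(p,X); cv2.circle(f,(int((a+.5)*s),int((b+.5)*s)),3,(255,0,255),1)
    h=int(w*.75); y0=int(v-h/2);x0=int(u-w/2)
    y0=max(y0,0);x0=max(x0,0)
    cv2.imwrite("pics/"+name,f[y0*s:(y0+h)*s,x0*s:(x0+w)*s]); print(name,"x0,y0",x0,y0,"s",s)
E
python3 - <<'E'
from bench import *
from bench import get_image
from h import *
p=get_image("top"); q=get_image("side")
for n,p in(("top",p),("side",q)):
    u,v=proj(p,(520,180,80)); crop(p,u,v,90,n+"_pot.png",8,[(502,188,111),(558,172,80),(558,172,111-29)])
    u,v=proj(p,(570,-180,70)); crop(p,u,v,90,n+"_tw.png",8,[(548,-189,70),(630,-160,70)])
E
```

```text
top_pot.png x0,y0 154 152 s 8
top_tw.png x0,y0 254 133 s 8
side_pot.png x0,y0 172 197 s 8
side_tw.png x0,y0 208 118 s 8
```

View pics/top_pot.png

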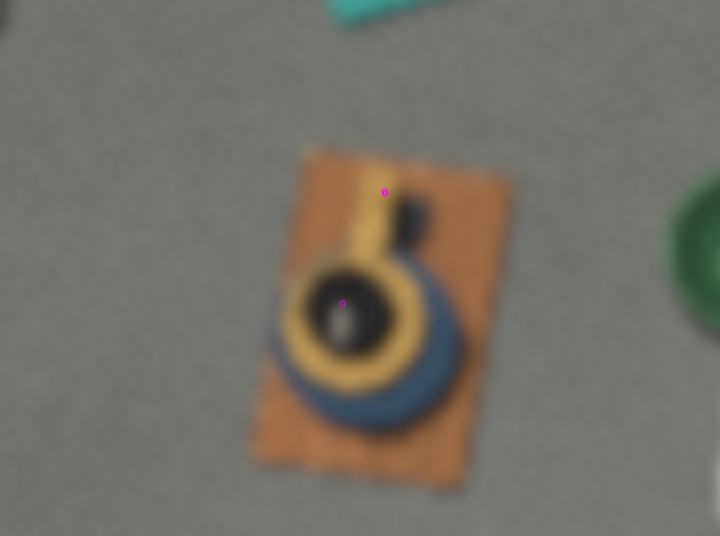

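View pics/top_tw.png

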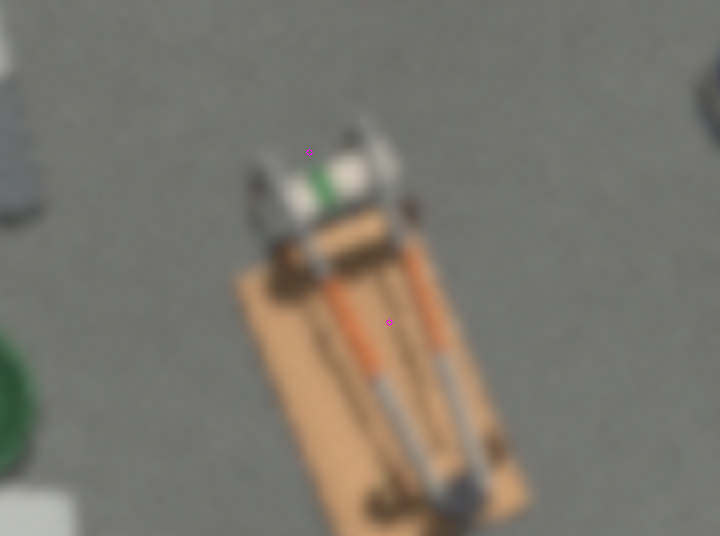

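View pics/side_pot.png

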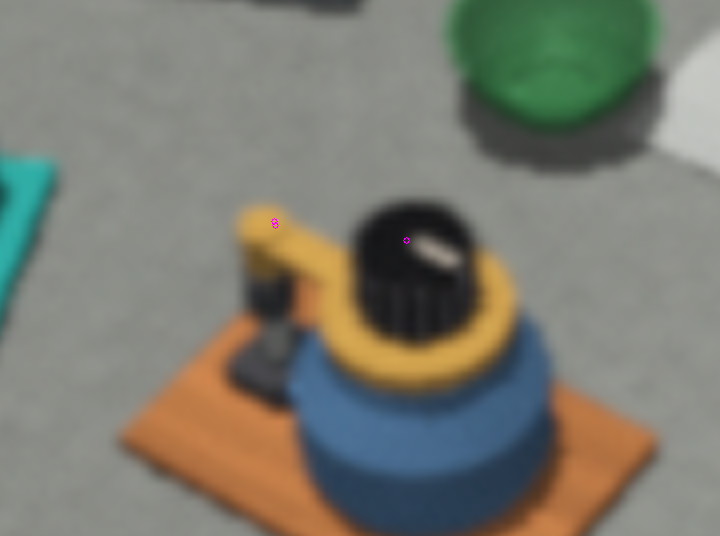

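View pics/side_tw.png

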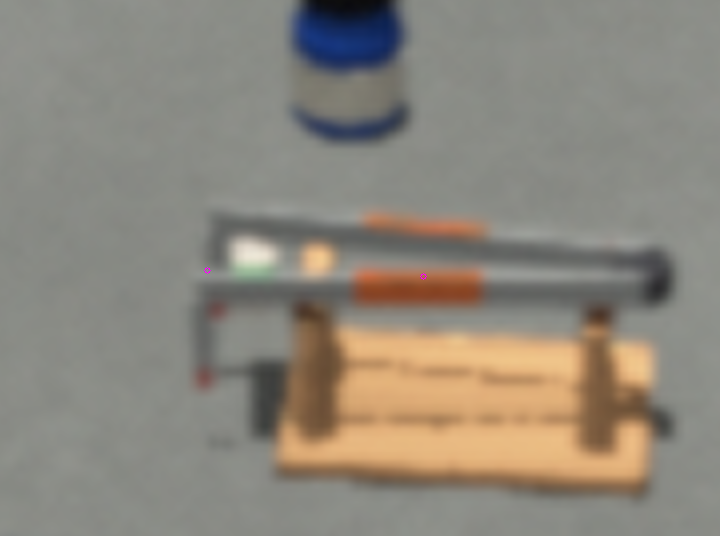

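Run:
```python
from bench import get_image
from h import *
p=get_image("top"); q=get_image("side")
def T(p,x0,y0,x,y,z): return back(p,x0+(x+.5)/8-.5,y0+(y+.5)/8-.5,z).round(1)[:2]
print("disc top",T(p,154,152,355,321,83)); print("knobtop top",T(p,154,152,345,312,111),"side",T(q,172,197,417,243,111))
print("post",T(p,154,152,380,178,82), T(q,172,197,262,226,82))
for n,x,y in (("A",352,328),("B",425,298),("spring",462,495),("tA",265,165),("tB",363,125)): print(n,T(p,254,133,x,y,84))
for n,x,y in (("A c",426,226),("B?",419,284),("spring",655,260),("t1",214,216),("t2",200,282)): print(n,T(q,208,118,x,y,84 if n!="B?" else 77))
```

```text
disc top [499.8 186.7]
knobtop top [498.2 186.9] side [498.1 187.9]
post [564.3 173.6] [560.6 175.4]
A [ 542.7 -169.8]
B [ 554.4 -203.6]
spring [ 464.2 -211.3]
tA [ 620.7 -137.5]
tB [ 636.6 -183.3]
A c [ 552.3 -203.4]
B? [ 544.  -174.6]
spring [ 459.3 -215.9]
t1 [ 634.4 -177.8]
t2 [ 621.1 -134.6]
```

```bash
cat >> h.py <<'E'
def plan(xyz,yaw=None,st=None):
    """tool-frame shift (cm) and rotvec to go from measured pose to tool-down pose at xyz with tool x yaw"""
    from bench import telemetry
    st=telemetry.read_state()
    r=R.from_quat(st["ee_rot"]); d=r.inv().apply(np.array(xyz)-st["position"])/10
    x=r.apply([1,0,0]); y0=np.arctan2(x[1],x[0])
    if yaw is None: yaw=y0
    tgt=R.from_matrix(np.array([[np.cos(yaw),np.sin(yaw),0],[np.sin(yaw),-np.cos(yaw),0],[0,0,-1]]).T)
    print("t %.2f pos"%st["clock"],st["position"].round(1),"yaw %.3f"%y0,"j",st["joints"].round(2),"w %.1f"%st["gripper_width"],"F",st["contact_force"].round(1))
    print("shift cm",d.round(2),"rot",(r.inv()*tgt).as_rotvec().round(3))
E
python3 -c "
from h import *
plan((499,187,200),1.963)"
```

```text
t 1.80 pos [ 238.7 -577.6  253.3] yaw 1.963 j [-0.92  0.38  0.01 -0.   -1.19 -0.26] w 84.9 F [-0.9 -0.7 -0.5]
shift cm [60.73 53.26  5.33] rot [ 0. -0. -0.]
```

Emit:
apply_moves(steps=[{"hand":0.7,"xyz":[60.7,53.3,0],"delta_rot":[0,0,0]},{"hand":0.7,"xyz":[60.7,53.3,0],"delta_rot":[0,0,0]},{"hand":0.7,"xyz":[60.7,53.3,0],"delta_rot":[0,0,0]},{"hand":0.7,"xyz":[60.7,53.3,0],"delta_rot":[0,0,0]},{"hand":0.7,"xyz":[60.7,53.3,0],"delta_rot":[0,0,0]},{"hand":0.7,"xyz":[60.7,53.3,0],"delta_rot":[0,0,0]},{"hand":0.7,"xyz":[60.7,53.3,0],"delta_rot":[0,0,0]},{"hand":0.7,"xyz":[60.7,53.3,0],"delta_rot":[0,0,0]},{"hand":0.7,"xyz":[60.7,53.3,0],"delta_rot":[0,0,0]},{"hand":0.7,"xyz":[60.7,53.3,0],"delta_rot":[0,0,0]},{"hand":0.7,"xyz":[60.7,53.3,0],"delta_rot":[0,0,0]},{"hand":0.7,"xyz":[60.7,53.3,0],"delta_rot":[0,0,0]}])

```text
clock: 2.8
position: [400.3, -102.4, 253.9]
ee_rot: [0.556, 0.831, 0.0, 0.001]
contact_force: [0.7, -0.5, 0.7]
gripper_width: 59.4
```

```bash
python3 -c "
from h import *
plan((499,187,180),1.963)"
```

```text
t 2.80 pos [ 400.3 -102.4  253.9] yaw 1.963 j [ 0.15  0.01 -0.47  0.   -1.09 -1.33] w 59.4 F [ 0.7 -0.5  0.7]
shift cm [22.98 20.17  7.41] rot [ 0.001  0.001 -0.   ]
```

Emit:
apply_moves(steps=[{"hand":0.7,"xyz":[23,20.2,7.4],"delta_rot":[0,0,0]},{"hand":0.7,"xyz":[23,20.2,7.4],"delta_rot":[0,0,0]},{"hand":0.7,"xyz":[23,20.2,7.4],"delta_rot":[0,0,0]},{"hand":0.7,"xyz":[23,20.2,7.4],"delta_rot":[0,0,0]},{"hand":0.7,"xyz":[23,20.2,7.4],"delta_rot":[0,0,0]},{"hand":0.7,"xyz":[23,20.2,7.4],"delta_rot":[0,0,0]},{"hand":0.7,"xyz":[23,20.2,7.4],"delta_rot":[0,0,0]},{"hand":0.7,"xyz":[23,20.2,7.4],"delta_rot":[0,0,0]},{"hand":0.7,"xyz":[23,20.2,7.4],"delta_rot":[0,0,0]},{"hand":0.7,"xyz":[23,20.2,7.4],"delta_rot":[0,0,0]}])

```text
clock: 3.63
position: [498.9, 186.3, 178.5]
ee_rot: [0.555, 0.832, -0.001, -0.0]
contact_force: [-0.2, 0.1, 0.2]
gripper_width: 59.5
```

```bash
python3 -c "
from h import *
from bench import get_image
p=get_image('side'); crop(p,225,235,110,'s1.png',7,[(499,187,111)])
plan((499,187,111),1.963)"
```

```text
s1.png x0,y0 170 194 s 7
t 3.68 pos [498.7 185.4 179. ] yaw 1.963 j [ 0.66  0.3  -0.33 -0.   -0.95 -1.84] w 59.9 F [-0.2 -0.3 -0.5]
shift cm [0.14 0.1  6.8 ] rot [-0.001  0.     0.   ]
```

View pics/s1.png

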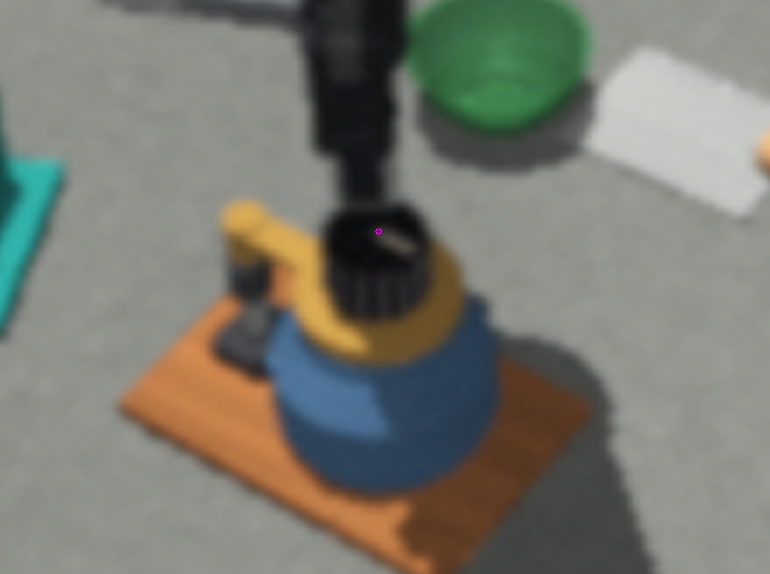

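Emit:
apply_moves(steps=[{"hand":0.7,"xyz":[0.1,0.05,3.5],"delta_rot":[0,0,0]},{"hand":0.7,"xyz":[0.1,0.05,5.5],"delta_rot":[0,0,0]},{"hand":0.7,"xyz":[0.1,0.05,6.8],"delta_rot":[0,0,0]},{"hand":0.7,"xyz":[0.1,0.05,6.8],"delta_rot":[0,0,0]},{"hand":0,"xyz":[0.1,0.05,6.8],"delta_rot":[0,0,0]},{"hand":0,"xyz":[0.1,0.05,6.8],"delta_rot":[0,0,0]},{"hand":0,"xyz":[0.1,0.05,6.8],"delta_rot":[0,0,0]},{"hand":0,"xyz":[0.1,0.05,6.8],"delta_rot":[0,0,0]},{"hand":0,"xyz":[0.1,0.05,6.8],"delta_rot":[0,0,0]},{"hand":0,"xyz":[0.1,0.05,6.8],"delta_rot":[0,0,0]}])

```text
clock: 4.52
position: [499.5, 186.4, 112.8]
ee_rot: [0.556, 0.831, 0.001, 0.001]
contact_force: [-1.9, -1.6, 6.6]
gripper_width: 36.0
```

```bash
python3 -c "
from h import *
plan((499,187,111),1.963)
from bench import telemetry; print(telemetry.read_state()['wrist_torque'])"
```

```text
t 4.52 pos [499.5 186.4 112.8] yaw 1.963 j [ 0.66  0.38 -0.4   0.   -0.79 -1.84] w 36.0 F [-1.9 -1.6  6.6]
shift cm [ 0.07 -0.02  0.18] rot [ 0.002  0.    -0.   ]
[-0.56252992  0.44624679 -0.09847388]
```

Emit:
apply_moves(steps=[{"hand":0,"xyz":[0.1,0,-0.07],"delta_rot":[0,0,-0.12]},{"hand":0,"xyz":[0.1,0,-0.14],"delta_rot":[0,0,-0.24]},{"hand":0,"xyz":[0.1,0,-0.22],"delta_rot":[0,0,-0.36]},{"hand":0,"xyz":[0.1,0,-0.29],"delta_rot":[0,0,-0.48]},{"hand":0,"xyz":[0.1,0,-0.36],"delta_rot":[0,0,-0.6]},{"hand":0,"xyz":[0.1,0,-0.43],"delta_rot":[0,0,-0.72]},{"hand":0,"xyz":[0.1,0,-0.5],"delta_rot":[0,0,-0.84]},{"hand":0,"xyz":[0.1,0,-0.58],"delta_rot":[0,0,-0.96]},{"hand":0,"xyz":[0.1,0,-0.65],"delta_rot":[0,0,-1.08]},{"hand":0,"xyz":[0.1,0,-0.72],"delta_rot":[0,0,-1.2]},{"hand":0,"xyz":[0.1,0,-0.8],"delta_rot":[0,0,-1.32]},{"hand":0,"xyz":[0.1,0,-0.8],"delta_rot":[0,0,-1.32]}])

```text
clock: 5.52
position: [500.0, 186.9, 120.7]
ee_rot: [-0.073, 0.997, -0.0, 0.002]
contact_force: [2.1, -4.5, 3.9]
gripper_width: 35.8
```

```bash
python3 -c "
from h import *
from bench import get_image
plan((499,187,121),3.3)
p=get_image('side'); crop(p,225,235,110,'s2.png',7,[(499,187,119)])
p=get_image('top'); crop(p,200,190,80,'t2.png',8,[(499,187,119)])
from bench import telemetry; print(telemetry.read_state()['wrist_torque'])"
```

```text
t 5.52 pos [500.  186.9 120.7] yaw -2.996 j [ 0.66  0.37 -0.39  0.   -0.81 -0.52] w 35.8 F [ 2.1 -4.5  3.9]
shift cm [ 0.1   0.03 -0.03] rot [-0.     0.003 -0.013]
s2.png x0,y0 170 194 s 7
t2.png x0,y0 160 160 s 8
[-1.35634653 -0.73361626  0.03663616]
```

View pics/s2.png

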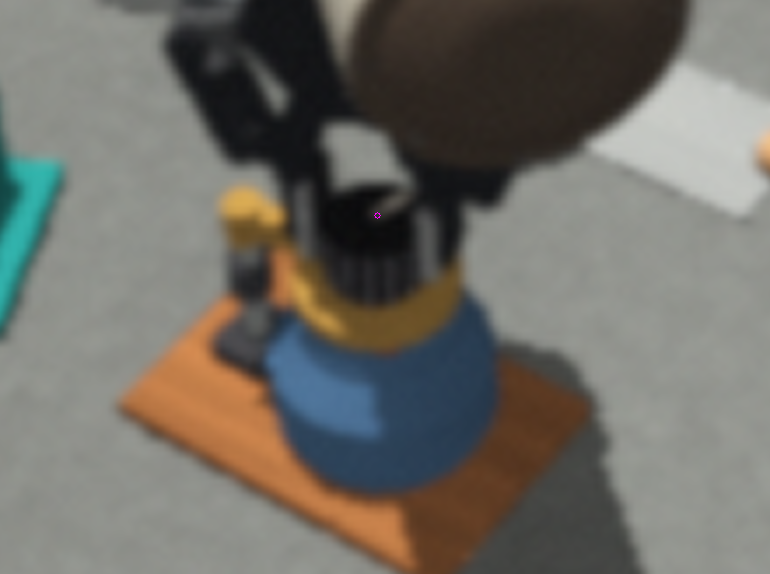

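View pics/t2.png

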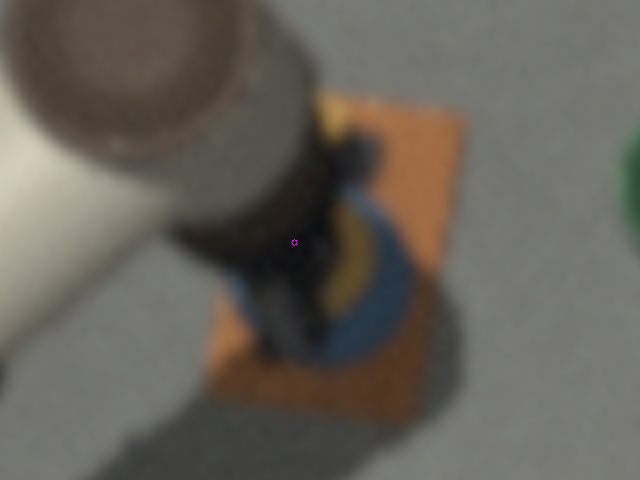

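```bash
python3 -c "
from h import *
from bench import telemetry
st=telemetry.read_state(); r=R.from_quat(st['ee_rot']); P=np.array([560.3,173.5,0]);K=np.array([499.8,187,0])
for i in range(1,13):
    a=.115*i; d=R.from_rotvec([0,0,a]).apply(K-P)+P-K
    print((r.inv().apply(d)/10).round(2)[:2],round(-a,3))
"
```

```text
[ 0.21 -0.68] -0.115
[ 0.35 -1.38] -0.23
[ 0.4  -2.09] -0.345
[ 0.37 -2.8 ] -0.46
[ 0.26 -3.51] -0.575
[ 0.07 -4.19] -0.69
[-0.2  -4.85] -0.805
[-0.55 -5.48] -0.92
[-0.96 -6.06] -1.035
[-1.43 -6.59] -1.15
[-1.97 -7.06] -1.265
[-2.55 -7.47] -1.38
```

Emit:
apply_moves(steps=[{"hand":0,"xyz":[0.21,-0.68,0],"delta_rot":[0,0,-0.115]},{"hand":0,"xyz":[0.35,-1.38,0],"delta_rot":[0,0,-0.23]},{"hand":0,"xyz":[0.4,-2.09,0],"delta_rot":[0,0,-0.345]},{"hand":0,"xyz":[0.37,-2.8,0],"delta_rot":[0,0,-0.46]},{"hand":0,"xyz":[0.26,-3.51,0],"delta_rot":[0,0,-0.575]},{"hand":0,"xyz":[0.07,-4.19,0],"delta_rot":[0,0,-0.69]},{"hand":0,"xyz":[-0.2,-4.85,0],"delta_rot":[0,0,-0.805]},{"hand":0,"xyz":[-0.55,-5.48,0],"delta_rot":[0,0,-0.92]},{"hand":0,"xyz":[-0.96,-6.06,0],"delta_rot":[0,0,-1.035]},{"hand":0,"xyz":[-1.43,-6.59,0],"delta_rot":[0,0,-1.15]},{"hand":0,"xyz":[-1.97,-7.06,0],"delta_rot":[0,0,-1.265]},{"hand":0,"xyz":[-2.55,-7.47,0],"delta_rot":[0,0,-1.38]}])

```text
clock: 6.62
position: [535.6, 117.5, 121.0]
ee_rot: [-0.691, 0.723, -0.0, 0.002]
contact_force: [-0.6, 0.6, 6.1]
gripper_width: 36.0
```

```bash
python3 -c "
from h import *
from bench import get_image
plan((499,187,121))
p=get_image('side'); crop(p,225,225,110,'s3.png',7)
p=get_image('top'); crop(p,205,190,80,'t3.png',8)
"
```

```text
t 6.62 pos [535.6 117.5 121. ] yaw -1.615 j [ 0.51  0.39 -0.36  0.   -0.82  1.01] w 36.0 F [-0.6  0.6  6.1]
shift cm [-6.78  3.97 -0.  ] rot [-0.003  0.002 -0.   ]
s3.png x0,y0 170 184 s 7
t3.png x0,y0 165 160 s 8
```

View pics/s3.png

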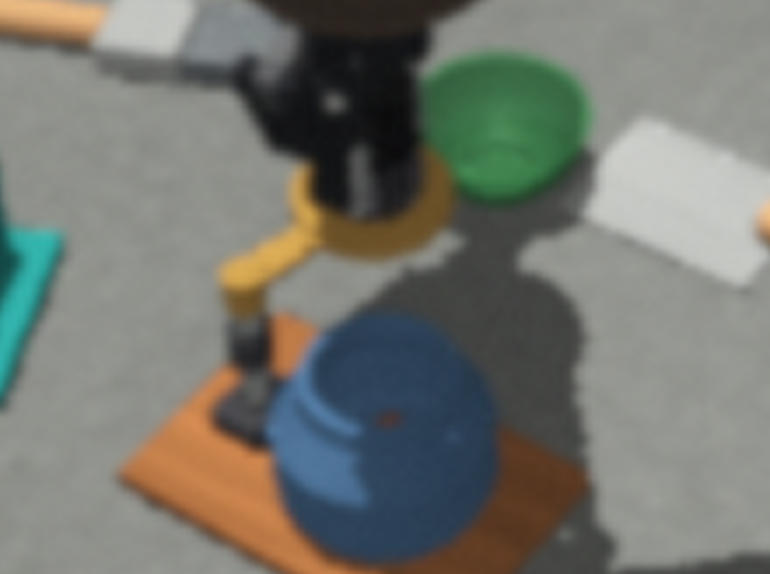

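View pics/t3.png

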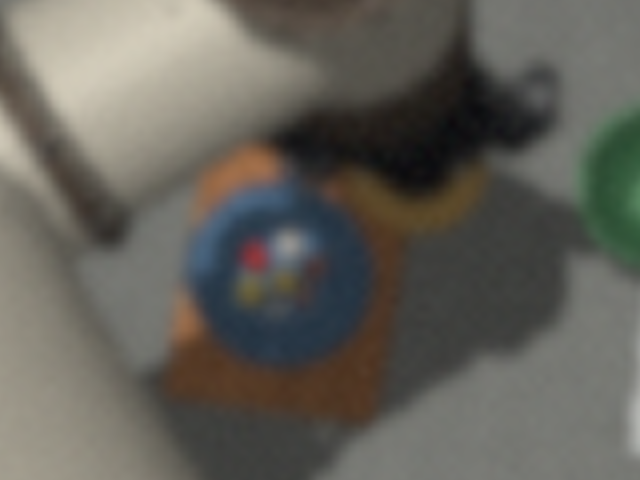

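Emit:
apply_moves(steps=[{"hand":0.7,"xyz":[0,0,0],"delta_rot":[0,0,0]},{"hand":0.7,"xyz":[0,0,0],"delta_rot":[0,0,0]},{"hand":0.7,"xyz":[0,0,0],"delta_rot":[0,0,0]},{"hand":0.7,"xyz":[0,0,0],"delta_rot":[0,0,0]},{"hand":0.75,"xyz":[0,0,-2],"delta_rot":[0,0,0]},{"hand":0.75,"xyz":[0,0,-5],"delta_rot":[0,0,0]},{"hand":0.75,"xyz":[0,0,-9],"delta_rot":[0,0,0]},{"hand":0.75,"xyz":[0,0,-9],"delta_rot":[0,0,0]}])

```text
clock: 7.38
position: [538.4, 118.4, 217.1]
ee_rot: [-0.69, 0.724, -0.003, 0.007]
contact_force: [0.9, 0.3, 1.2]
gripper_width: 64.1
```

```bash
python3 -c "
from h import *
plan((548.5,-187,200),-1.25)
"
```

```text
t 7.38 pos [538.4 118.4 217.1] yaw -1.619 j [ 0.51  0.28 -0.24  0.   -1.03  1.01] w 64.1 F [0.9 0.3 1.2]
shift cm [30.47 -2.44  1.59] rot [-0.015  0.002 -0.369]
```

Emit:
apply_moves(steps=[{"hand":0.75,"xyz":[30.5,-2.4,1],"delta_rot":[0,0,-0.37]},{"hand":0.75,"xyz":[30.5,-2.4,1],"delta_rot":[0,0,-0.37]},{"hand":0.75,"xyz":[30.5,-2.4,1],"delta_rot":[0,0,-0.37]},{"hand":0.75,"xyz":[30.5,-2.4,1],"delta_rot":[0,0,-0.37]},{"hand":0.75,"xyz":[30.5,-2.4,1],"delta_rot":[0,0,-0.37]},{"hand":0.75,"xyz":[30.5,-2.4,1],"delta_rot":[0,0,-0.37]},{"hand":0.75,"xyz":[30.5,-2.4,1],"delta_rot":[0,0,-0.37]},{"hand":0.75,"xyz":[30.5,-2.4,1],"delta_rot":[0,0,-0.37]},{"hand":0.75,"xyz":[30.5,-2.4,1],"delta_rot":[0,0,-0.37]},{"hand":0.75,"xyz":[30.5,-2.4,1],"delta_rot":[0,0,-0.37]}])

```text
clock: 8.22
position: [542.8, -190.0, 198.6]
ee_rot: [0.81, -0.587, -0.0, 0.0]
contact_force: [0.4, 1.0, -0.0]
gripper_width: 63.8
```

```bash
python3 -c "
from h import *
from bench import get_image,nets
plan((548.5,-187,80),-1.25)
p=get_image('side'); crop(p,225,225,110,'s4.png',7,[(500,187,75),(525,187,75),(475,187,75),(500,212,75),(500,162,75)]); q=p
p=get_image('top'); crop(p,205,190,80,'t4.png',8,[(500,187,75),(525,187,75),(475,187,75),(500,212,75),(500,162,75)])
for r in(p,q):print([(d['xyz'],d['confidence']) for l in('mouth','pivot','knob') for d in nets.pinpoint(r,l)[:1]])
"
```

```text
t 8.22 pos [ 542.8 -190.   198.6] yaw -1.254 j [-0.06  0.35 -0.2  -0.   -1.03  1.94] w 63.8 F [ 0.4  1.  -0. ]
shift cm [-0.1  -0.64 11.86] rot [ 0.001  0.001 -0.004]
s4.png x0,y0 170 184 s 7
t4.png x0,y0 165 160 s 8
[([502.2, 190.0, 73.8], 0.58), ([555.4, 169.2, 76.7], 0.85), ([535.8, 121.3, 102.2], 0.73)]
[([499.7, 182.6, 76.9], 0.81), ([558.2, 177.0, 75.1], 0.75), ([537.7, 117.0, 106.6], 0.67)]
```

View pics/s4.png

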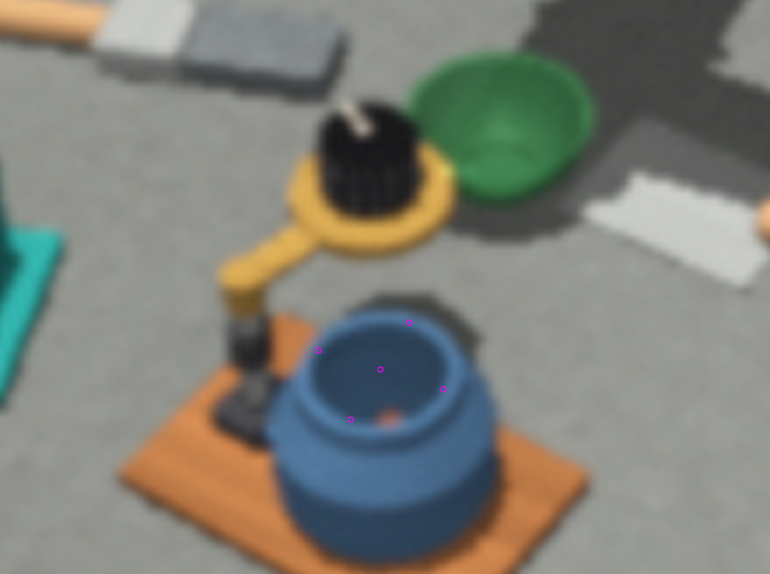

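View pics/t4.png

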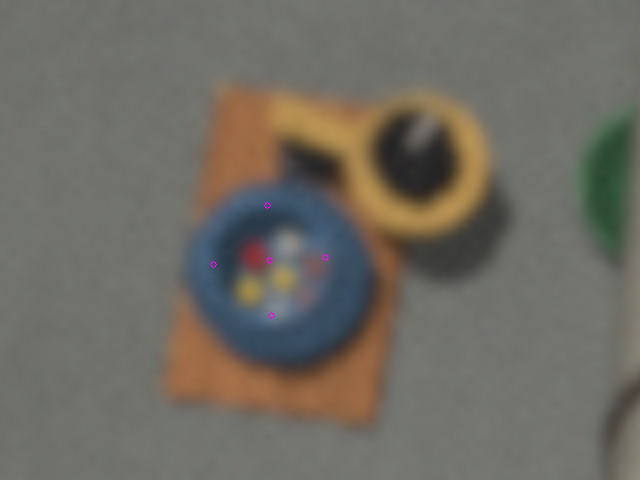

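Emit:
apply_moves(steps=[{"hand":0.75,"xyz":[-0.1,-0.6,4],"delta_rot":[0,0,0]},{"hand":0.75,"xyz":[-0.1,-0.6,8],"delta_rot":[0,0,0]},{"hand":0.75,"xyz":[-0.1,-0.6,11],"delta_rot":[0,0,0]},{"hand":0.75,"xyz":[-0.1,-0.6,11.9],"delta_rot":[0,0,0]},{"hand":0.75,"xyz":[-0.1,-0.6,11.9],"delta_rot":[0,0,0]}])

```text
clock: 9.03
position: [547.1, -185.5, 77.8]
ee_rot: [0.811, -0.585, -0.003, 0.002]
contact_force: [-0.0, -0.6, 0.1]
gripper_width: 63.8
```

```bash
python3 -c "
from h import *
from bench import get_image
plan((548.5,-187,80),-1.25)
p=get_image('side'); u,v=proj(p,(570,-180,70)); crop(p,u,v,90,'s5.png',8)
p=get_image('top'); u,v=proj(p,(570,-180,70)); crop(p,u,v,90,'t5.png',8)
"
```

```text
t 9.03 pos [ 547.1 -185.5   77.8] yaw -1.250 j [-0.05  0.49 -0.32 -0.   -0.77  1.94] w 63.8 F [-0.  -0.6  0.1]
shift cm [ 0.18 -0.09 -0.22] rot [ 0.006  0.002 -0.   ]
s5.png x0,y0 208 118 s 8
t5.png x0,y0 254 133 s 8
```

View pics/s5.png

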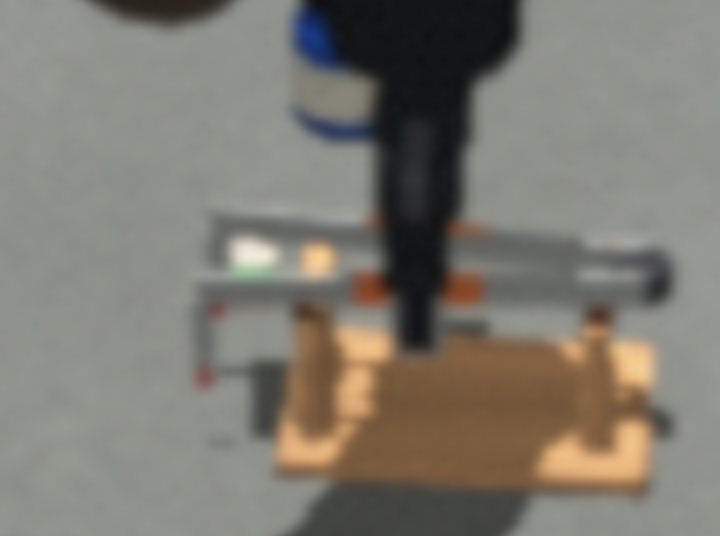

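View pics/t5.png

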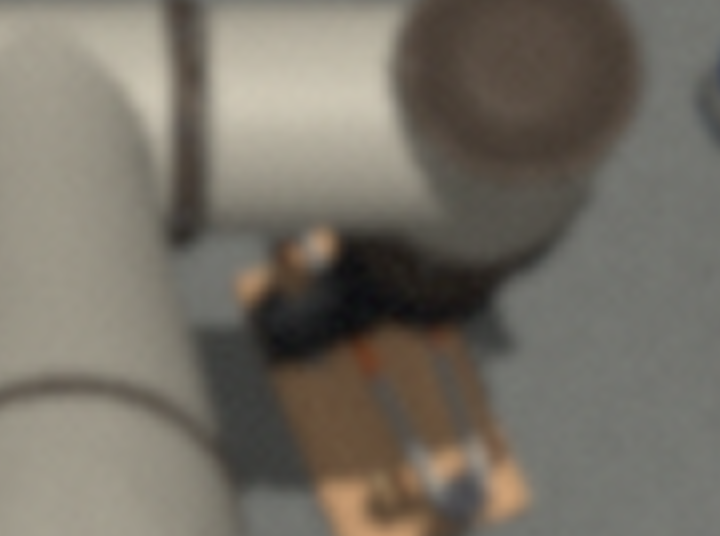

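Emit:
apply_moves(steps=[{"hand":0.45,"xyz":[0.1,0,-0.2],"delta_rot":[0,0,0]},{"hand":0.45,"xyz":[0.1,0,-0.2],"delta_rot":[0,0,0]},{"hand":0.4,"xyz":[0.1,0,-0.2],"delta_rot":[0,0,0]},{"hand":0.36,"xyz":[0.1,0,-0.2],"delta_rot":[0,0,0]},{"hand":0.32,"xyz":[0.1,0,-0.2],"delta_rot":[0,0,0]},{"hand":0.29,"xyz":[0.1,0,-0.2],"delta_rot":[0,0,0]},{"hand":0.28,"xyz":[0.1,0,-0.2],"delta_rot":[0,0,0]},{"hand":0.28,"xyz":[0.1,0,-0.2],"delta_rot":[0,0,0]},{"hand":0.28,"xyz":[0.1,0,-0.2],"delta_rot":[0,0,0]},{"hand":0.28,"xyz":[0.1,0,-0.2],"delta_rot":[0,0,0]}])

```text
clock: 9.97
position: [551.6, -187.6, 86.3]
ee_rot: [0.811, -0.585, 0.004, -0.002]
contact_force: [-0.7, -0.2, 8.8]
gripper_width: 24.2
```

```bash
python3 -c "
from h import *
from bench import get_image
plan((548.5,-187,80),-1.25)
p=get_image('side'); u,v=proj(p,(600,-170,70)); crop(p,u,v,60,'s6.png',12)
"
```

```text
t 9.97 pos [ 551.6 -187.6   86.3] yaw -1.250 j [-0.05  0.48 -0.31  0.   -0.77  1.94] w 24.2 F [-0.7 -0.2  8.8]
shift cm [-0.16  0.28  0.63] rot [-0.007 -0.004  0.   ]
s6.png x0,y0 213 129 s 12
```

View pics/s6.png

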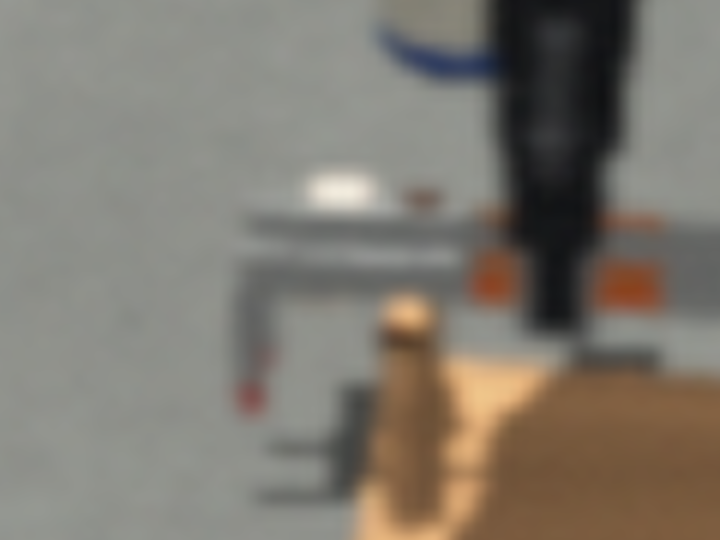

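Emit:
apply_moves(steps=[{"hand":0.28,"xyz":[0,0,-0.5],"delta_rot":[0,0,0]},{"hand":0.28,"xyz":[0,0,-1.2],"delta_rot":[0,0,0]},{"hand":0.28,"xyz":[0,0,-2],"delta_rot":[0,0,0]},{"hand":0.28,"xyz":[0,0,-3],"delta_rot":[0,0,0]},{"hand":0.28,"xyz":[0,0,-4],"delta_rot":[0,0,0]},{"hand":0.28,"xyz":[0,0,-5],"delta_rot":[0,0,0]},{"hand":0.28,"xyz":[0,0,-6],"delta_rot":[0,0,0]},{"hand":0.28,"xyz":[0,0,-7],"delta_rot":[0,0,0]},{"hand":0.28,"xyz":[0,0,-8],"delta_rot":[0,0,0]},{"hand":0.28,"xyz":[0,0,-8],"delta_rot":[0,0,0]},{"hand":0.28,"xyz":[0,0,-8],"delta_rot":[0,0,0]}])

```text
clock: 10.93
position: [549.2, -186.9, 163.0]
ee_rot: [0.811, -0.585, 0.001, -0.0]
contact_force: [-0.0, 0.8, -1.6]
gripper_width: 24.0
```

```bash
python3 -c "
from h import *
from bench import get_image
plan((548.5,-187,80),-1.25)
p=get_image('side'); u,v=proj(p,(580,-170,150)); crop(p,u,v,80,'s7.png',10)
"
```

```text
t 10.93 pos [ 549.2 -186.9  163. ] yaw -1.251 j [-0.05  0.39 -0.23 -0.   -0.95  1.94] w 24.0 F [-0.   0.8 -1.6]
shift cm [-0.02  0.08  8.3 ] rot [-0.001 -0.    -0.001]
s7.png x0,y0 208 102 s 10
```

View pics/s7.png

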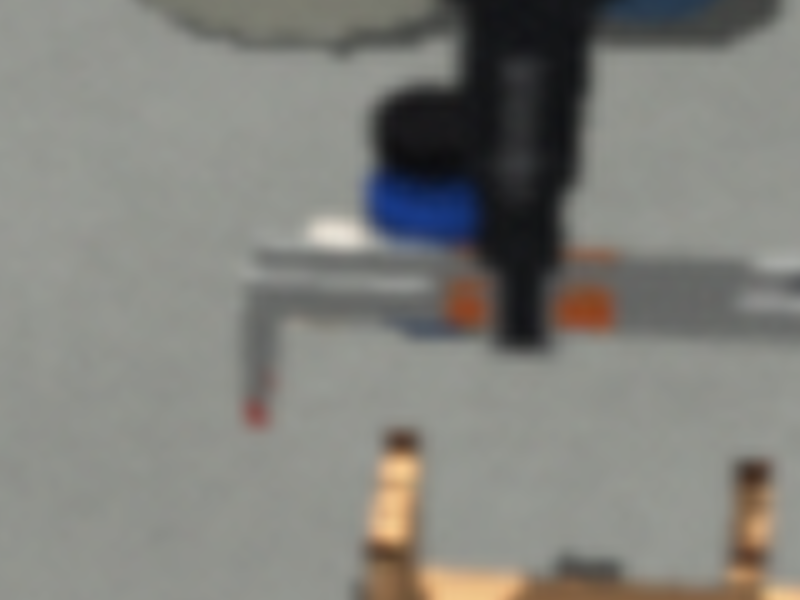

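```bash
python3 -c "
from h import *
plan((414,187,200),-1.571)
"
```

```text
t 10.98 pos [ 548.7 -186.9  162.2] yaw -1.251 j [-0.05  0.39 -0.23 -0.   -0.95  1.94] w 24.3 F [-0.3 -0.6 -0.2]
shift cm [-39.73   1.03  -3.76] rot [0.   0.   0.32]
```

Emit:
apply_moves(steps=[{"hand":0.28,"xyz":[-2,0,-3.8],"delta_rot":[0,0,0.02]},{"hand":0.28,"xyz":[-5,0.1,-3.8],"delta_rot":[0,0,0.05]},{"hand":0.28,"xyz":[-8,0.2,-3.8],"delta_rot":[0,0,0.08]},{"hand":0.28,"xyz":[-11,0.3,-3.8],"delta_rot":[0,0,0.1]},{"hand":0.28,"xyz":[-14,0.4,-3.8],"delta_rot":[0,0,0.12]},{"hand":0.28,"xyz":[-17,0.4,-3.8],"delta_rot":[0,0,0.14]},{"hand":0.28,"xyz":[-20,0.5,-3.8],"delta_rot":[0,0,0.16]},{"hand":0.28,"xyz":[-23,0.6,-3.8],"delta_rot":[0,0,0.18]},{"hand":0.28,"xyz":[-26,0.7,-3.8],"delta_rot":[0,0,0.21]},{"hand":0.28,"xyz":[-29,0.8,-3.8],"delta_rot":[0,0,0.24]},{"hand":0.28,"xyz":[-32,0.9,-3.8],"delta_rot":[0,0,0.27]},{"hand":0.28,"xyz":[-35,1,-3.8],"delta_rot":[0,0,0.3]}])

```text
clock: 11.98
position: [428.1, 143.1, 199.7]
ee_rot: [0.714, -0.7, -0.0, 0.001]
contact_force: [1.1, -0.0, -1.0]
gripper_width: 24.4
```

```bash
python3 -c "
from h import *
plan((414,187,200),-1.571)
"
```

```text
t 11.98 pos [428.1 143.1 199.7] yaw -1.552 j [ 0.68  0.14 -0.48 -0.   -0.95  0.91] w 24.4 F [ 1.1 -0.  -1. ]
shift cm [-4.42  1.33 -0.03] rot [ 0.001 -0.001  0.019]
```

Emit:
apply_moves(steps=[{"hand":0.28,"xyz":[-2,0.6,0],"delta_rot":[0,0,0.02]},{"hand":0.28,"xyz":[-4,1.2,1],"delta_rot":[0,0,0.02]},{"hand":0.28,"xyz":[-4.4,1.3,2.5],"delta_rot":[0,0,0.02]},{"hand":0.28,"xyz":[-4.4,1.3,2.5],"delta_rot":[0,0,0.02]},{"hand":0.28,"xyz":[-4.4,1.3,2.5],"delta_rot":[0,0,0.02]}])

```text
clock: 12.4
position: [414.6, 185.4, 174.4]
ee_rot: [0.707, -0.707, -0.0, 0.002]
contact_force: [0.3, -0.1, -0.4]
gripper_width: 24.1
```

```bash
python3 -c "
from h import *
from bench import get_image,nets
plan((414,187,175),-1.571)
p=get_image('side'); u,v=proj(p,(480,187,130)); crop(p,u,v,80,'s8.png',10,[(500,195,119),(500,179,119)])
q=get_image('top'); u,v=proj(q,(480,187,130)); crop(q,u,v,80,'t8.png',10,[(500,195,119),(500,179,119)])
for r in(p,q):
  for l in('tip_a','tip_b','gauge','tweezers','mouth'): print(l,[(d['xyz'].round(0) if hasattr(d['xyz'],'round') else d['xyz'],round(d['confidence'],2)) for d in nets.pinpoint(r,l)[:2]])
"
```

```text
t 12.40 pos [414.6 185.4 174.4] yaw -1.570 j [ 0.78  0.18 -0.51 -0.   -0.89  0.79] w 24.1 F [ 0.3 -0.1 -0.4]
shift cm [-0.16  0.06 -0.07] rot [ 0.003 -0.003  0.001]
s8.png x0,y0 190 193 s 10
t8.png x0,y0 155 164 s 10
tip_a [([495.7, 178.4, 117.4], 0.8), ([494.5, 197.7, 118.5], 0.7)]
tip_b [([495.7, 178.4, 117.4], 0.8), ([494.5, 197.7, 118.5], 0.7)]
gauge [([481.2, 175.8, 157.1], 0.74)]
tweezers [([416.4, 178.9, 155.7], 0.78)]
mouth [([499.6, 185.0, 74.1], 0.92)]
tip_a [([499.7, 193.3, 121.8], 0.5), ([500.7, 179.5, 119.8], 0.5)]
tip_b [([499.7, 193.3, 121.8], 0.5), ([500.7, 179.5, 119.8], 0.5)]
gauge [([393.2, -414.3, 2.4], 0.71), ([472.1, 178.5, 162.7], 0.64)]
tweezers [([409.1, 176.6, 155.7], 0.67), ([497.3, 189.3, 116.1], 0.36)]
mouth [([500.6, 190.2, 76.5], 0.68)]
```

View pics/s8.png

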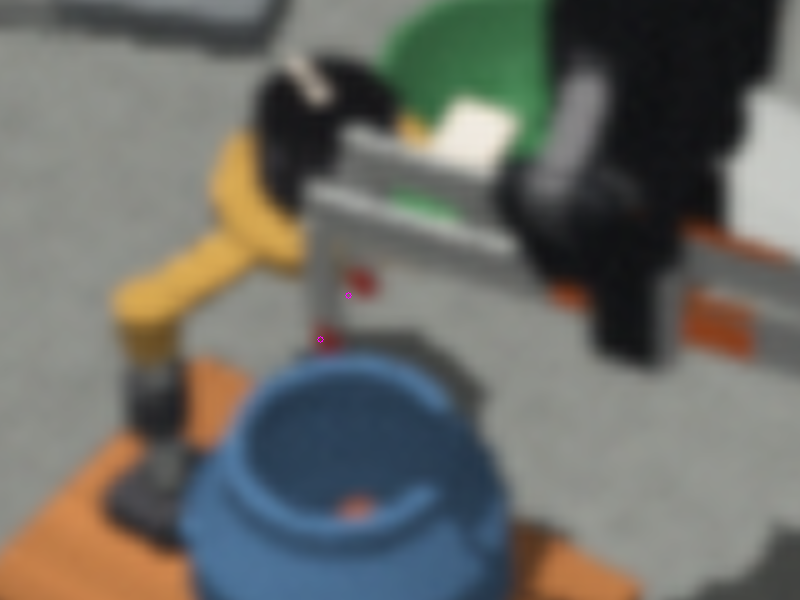

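View pics/t8.png

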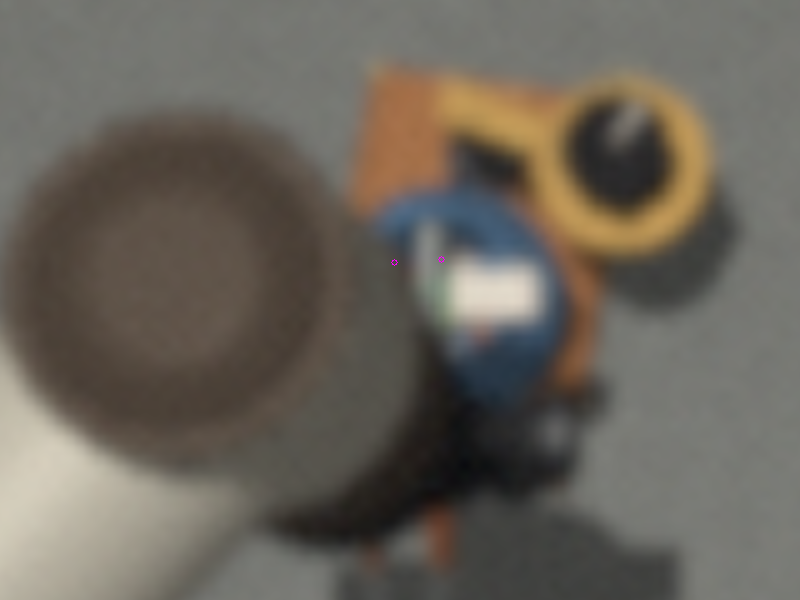

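```bash
python3 -c "
from h import *
from bench import get_image
q=get_image('side')
def T(x,y,z): return back(q,190+(x+.5)/10-.5,193+(y+.5)/10-.5,z).round(1)
a,b=T(325,338,121),T(362,281,121); print(a,b,np.linalg.norm(a-b))
f=q['frame'].astype(int); m=(f[...,2]-np.maximum(f[...,1],f[...,0])); 
np.set_printoptions(linewidth=200); print(m[216:232,216:232])
a,b=T(342,190,173),T(370,128,173); print('bends',a,b)
"
```

```text
[498.2 196.  121. ] [498.  175.1 121. ] 20.900956915892635
[[ 46  46  44  31  14   0  -1   0  -1  -1  -2  -1  -2  -2  -2  -2]
 [ 44  45  43  32  15   1   1   6   4   0   0   0   0   0  -1  -2]
 [ 38  41  39  30  12   2   2   9   9   7   5   5   4   2   0   0]
 [ 22  25  27  20   8   0   1  10  18  26  21  12   7   4   3   1]
 [  6  10  12  12   5   1   0  11  35  56  49  20   5   1   1   0]
 [ -1  -1   2   3   0  -2  -1   9  32  55  50  17   1  -2  -1  -2]
 [ -1  -1  -2  -1  -1  -2  -1   3  15  30  28  10   1  -2  -3  -3]
 [ -2  -2  -1  -1   0   1   1   0   2   6   4   0  -1  -1  -2  -2]
 [ -2  -2  -1  -1   7  13  10   3  -1  -2  -1  -1  -2  -2  -3  -1]
 [ -1  -2  -1   2  18  40  36  14   3  -2  -1  -2  -2  -4  -1  -2]
 [ -2  -1  -2   2  19  48  58  31   8  -1  -2  -2  -2  -2  -2  -2]
 [ -2  -1  -3   1  14  36  44  23  -1  -9  -9  -7  -4  -3  -2  -1]
 [ -2  -1  -3  -8 -14 -17 -21 -31 -38 -41 -41 -38 -29 -18  -9  -4]
 [ -4  -7 -19 -36 -53 -63 -66 -67 -66 -67 -67 -67 -60 -49 -40 -26]
 [-12 -33 -51 -63 -63 -61 -57 -55 -54 -54 -56 -60 -62 -65 -66 -57]
 [-40 -58 -60 -55 -50 -47 -44 -43 -44 -43 -45 -45 -48 -54 -62 -67]]
bends [491.2 195.  173. ] [494.  173.4 173. ]
```

Emit:
apply_moves(steps=[{"hand":0.28,"xyz":[-0.15,-0.15,0.5],"delta_rot":[0,0,0]},{"hand":0.28,"xyz":[-0.15,-0.15,1.2],"delta_rot":[0,0,0]},{"hand":0.28,"xyz":[-0.15,-0.15,1.9],"delta_rot":[0,0,0]},{"hand":0.28,"xyz":[-0.15,-0.15,2.6],"delta_rot":[0,0,0]},{"hand":0.28,"xyz":[-0.15,-0.15,3.3],"delta_rot":[0,0,0]},{"hand":0.28,"xyz":[-0.15,-0.15,4],"delta_rot":[0,0,0]},{"hand":0.28,"xyz":[-0.15,-0.15,4.6],"delta_rot":[0,0,0]},{"hand":0.28,"xyz":[-0.15,-0.15,5.1],"delta_rot":[0,0,0]},{"hand":0.28,"xyz":[-0.15,-0.15,5.5],"delta_rot":[0,0,0]},{"hand":0.28,"xyz":[-0.15,-0.15,5.6],"delta_rot":[0,0,0]},{"hand":0.28,"xyz":[-0.15,-0.15,5.6],"delta_rot":[0,0,0]},{"hand":0.28,"xyz":[-0.15,-0.15,5.6],"delta_rot":[0,0,0]}])

```text
clock: 14.05
position: [417.0, 187.5, 119.5]
ee_rot: [0.707, -0.707, 0.0, -0.0]
contact_force: [0.1, -0.9, -0.0]
gripper_width: 23.9
```

```bash
python3 -c "
from h import *
from bench import get_image,nets
plan((414,187,119),-1.571)
p=get_image('side'); u,v=proj(p,(480,187,90)); crop(p,u,v,80,'s9.png',10,[(500,197,63),(500,177,63)])
q=get_image('top'); u,v=proj(q,(480,187,90)); crop(q,u,v,80,'t9.png',10)
for r in(p,q):
  for l in('tip_a','gauge','tweezers','knob'): print(l,[(d['xyz'],round(d['confidence'],2)) for d in nets.pinpoint(r,l)[:2]])
plan((414,187,119),-1.571)
"
```

```text
t 14.05 pos [417.  187.5 119.5] yaw -1.570 j [ 0.78  0.26 -0.57  0.   -0.74  0.79] w 23.9 F [ 0.1 -0.9 -0. ]
shift cm [0.05 0.3  0.05] rot [-0.     0.     0.001]
s9.png x0,y0 190 204 s 10
t9.png x0,y0 157 166 s 10
tip_a [([496.8, 200.4, 65.4], 0.82), ([494.7, 176.6, 60.2], 0.61)]
gauge [([482.2, 177.6, 104.0], 0.82)]
tweezers [([419.3, 181.5, 105.7], 0.71)]
knob [([535.2, 117.6, 105.1], 0.87)]
tip_a [([502.4, 195.5, 61.8], 0.69)]
gauge [([479.0, 179.0, 105.3], 0.53), ([722.8, -4.0, 3.4], 0.35)]
tweezers [([413.8, 176.3, 101.7], 0.77)]
knob [([535.7, 122.7, 102.0], 0.71)]
t 14.55 pos [416.9 187.4 119.4] yaw -1.571 j [ 0.78  0.26 -0.57 -0.   -0.74  0.79] w 24.3 F [ 0.1 -0.6 -0.8]
shift cm [0.04 0.29 0.04] rot [-0.  0.  0.]
```

View pics/s9.png

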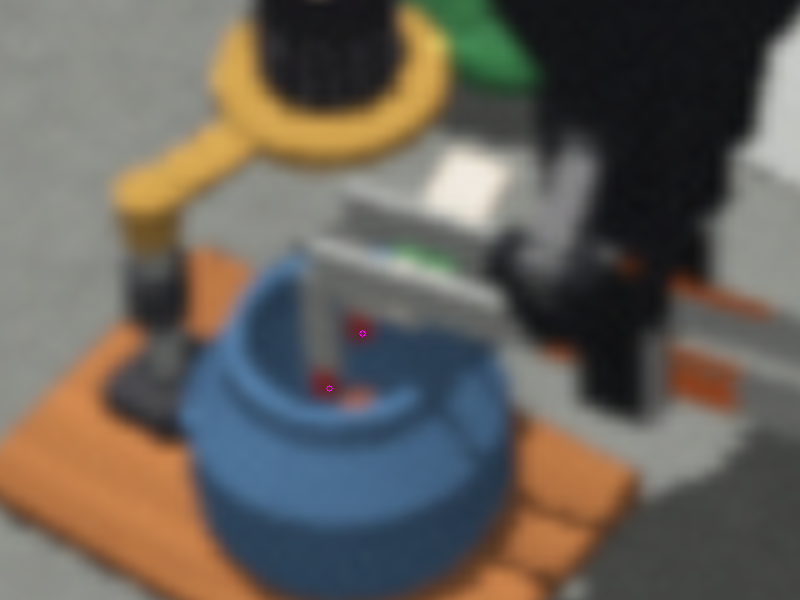

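View pics/t9.png

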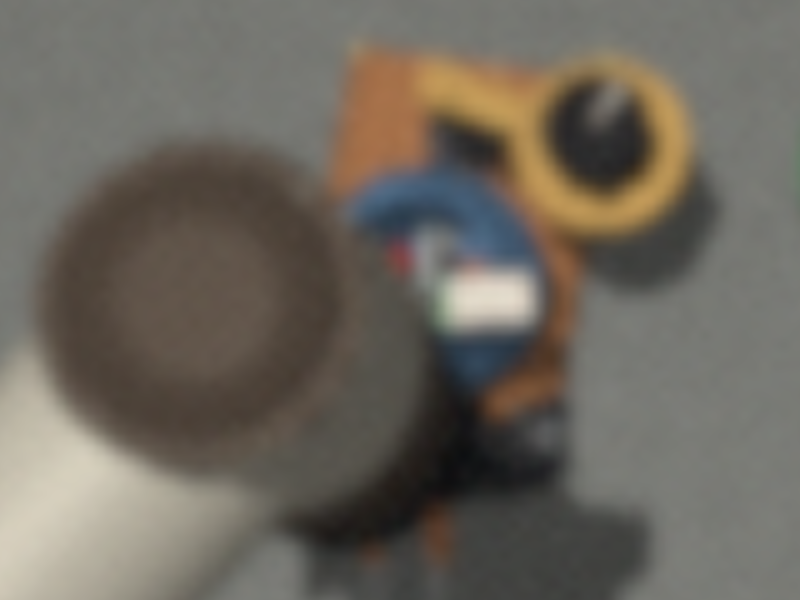

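```bash
python3 -c "
from bench import workorder,telemetry
s=telemetry.read_state(); print(s['clock'],abs(s['joint_vel']).max(),s['contact_force'],s['gripper_width'])
print(workorder.job_done())"
```

```text
14.55 0.002578770833099805 [ 0.1165717  -0.60216069 -0.76825909] 24.310573685499218
the job is handed in; nothing more can be done
None
```

I did all the steps and handed the job in at 14.55 s, with the gripper still holding the tweezers in the open mouth. The system gives no verdict, so what follows rests on my own checks.

- **Cap:** I unscrewed it about 1.3 rad and swung it aside about 1.38 rad. The last pictures show the mouth fully clear.
- **Tweezers:** I lifted them level from the wooden rest, moved them over the pot and lowered both tips to about 12 mm below the rim.
- **Tip gap:** The gripper width read 23.9 to 24.3 mm, against 24 mm at the mark. Red-tip spacing in the side view gives a gap of about 16 to 17 mm. Green shows on both sides of blade B.
- **Tip position:** The tips appear within about 12 mm of the mouth's axis. The arm was still, and the force on the tool was about 1 N or less, so nothing suggests contact with the pot.

**Disagreements:**
- The network's tip points scattered by several mm, up to about 24 mm apart in one reading. I trusted the pixel measurement and the gripper width instead.
- The gripper width read about 36 mm on the 38 mm knob, so it may read slightly low under a hard grip.
- The wrist hides part of the gauge in the top view, so I checked the green on the two sides of the blade in different pictures.

I did not measure the bystanders again at the end. No path passed close to them, and none looked moved where they showed in the pictures.

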